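# Charge the calorimeter and hold the temperature probe in it

## Robot

A 6-joint arm with a two-finger parallel gripper is mounted at the origin on a cart in front of the work surface, level with it; the furniture and walls round the work are solid. World frame = base frame: x ahead of the robot, y to its left, z up, the work surface at z = 0. Lengths are in m, angles in degrees, forces in N, time in s.
With the tool pointing down it reaches from about 0.325 to 0.85 m from the base axis. Payload 15.5 kg.
Tool frame: the origin (TCP) lies between the finger pads; the fingertips stand 19 mm ahead of it and the grasp point (between the pads) is the TCP; z points along the fingers, y is the line along which they close (so a half turn about z gives the same grasp; the last joint's range is limited). The gripper opens to 91 mm and grips with 3 to 60 N. Pads are 32 mm wide; open, the fingers measure 118 mm over their backs; the gripper's body (76 mm by 178 mm) begins 60 mm behind the grasp point.
Start: joints at [68.726, 28.281, 77.091, -0, 74.628, -5.472], TCP at [0.17, 0.601, 0.233] pointing down, gripper open.
Joint ranges: [-166.48, 166.48], [-47.26, 123.95], [12.59, 153.08], [-70.14, 250.14], [6.76, 159.57], [-176.63, 176.63]. Speed limits (degrees/s): [108.29, 108.29, 147.25, 172.46, 172.46, 172.46].

## Interface

Orientations are given as [roll, pitch, yaw] about the fixed x, y, z axes, in that order (R = Rz(yaw) Ry(pitch) Rx(roll)).
In Python, from rig import robot gives the robot as it stands.
- The arm moves only by the shell command python3 -m inch 'ROWS' [OPENING]. ROWS is JSON, a list of rows, each a list of 4 numbers: the shift along the world's x, y, z in mm, then the turn about the world's z in rad. A call has 1 to 8 rows; each row is the pose to reach, as a shift and turn from the pose commanded when the call began; what a row does not reach only later rows make up. A row lasts 1/12 s, in which the tool goes at most 41.7 mm and 7.16 degrees, less where a joint would pass 70% of its speed; a pose out of reach is approached as far as the arm can. A call with a gripper value outside its range is refused whole. OPENING is the closure, from 0 (fully open) to 1 (shut), set as the call begins (- or left out, the last holds). The fingers move at their own pace and stop on an object; the grip force is fixed at half the most. Time passes only in rows, so rows that repeat a pose let the fingers close. It gives the time, the measured TCP pose, the force, the opening and the grip force at its end, in the units of the state.
- robot.sense(): the state, without advancing time (a new reading comes with each control period).
- robot.get_image(name): name is "scene" or "top" or "wrist"; returns the picture (480x640x3 uint8, red, green, blue); there is no depth.
- robot.camera_params(name): a dict with "fx", "fy", "cx", "cy" (pixels), "k1" (the pictures are not rectified: a ray, as slopes to the right and down, at radius r is drawn at 1 + k1 r^2 times it, then the intrinsics apply), "camera_from_world" (4x4, takes a point from world to camera coordinates). Camera axes: x right, y down, z forward; pixel columns grow to the right and rows downward; lengths in m; the calibration is good to about 2 mm. A picture is of the moment at which its call begins: read the wrist's pose just before it. camera_params takes no time and is no camera call; for the wrist camera it gives the pose at the moment of the call.
- robot.close_job(): hands the job in; it is judged then, once.
The state is a dict: "time_s": time; "joints": joint angles; "dq": joint speeds; "effort": joint torques, N m; "tool_pos": TCP position; "eef_rot": TCP orientation; "wrist_force": force on the tool from outside, world axes, zero at the start; "wrist_torque": the same for the moment, N m; "grip_width": finger opening in m; "grasp_force": force on a finger pad.
Only numpy, scipy, OpenCV 4.12 (cv2) and the standard library are available. Lean on these libraries where they do the work, as an engineer would, in place of code of your own. Each camera call takes 0.05 s, during which the arm holds its last target. There are 200 camera calls.

## Task

Tip the four steel balls out of the weighing scoop into the copper cup of the calorimeter and lay the empty scoop back flat on the bench, clear of the calorimeter. Then lift the temperature probe out of the test-tube rack, carry it over the bottles without disturbing them, and lower it into the cup: finish while still holding it there upright and still in the middle of the cup, with its tip just above the balls (about 25 mm above the cup's floor), touching neither the balls nor the cup. Do not shove the calorimeter about.

Things in the scene. Friction and masses are not known exactly. Their poses are not given: they have to be found in the camera images.
- calorimeter: Calorimeter standing loose on the bench, 0.6 kg: aluminium can 92 mm across and 78 mm high, a grey felt ring, and inside it an open copper cup, inner diameter 62 mm, whose rolled rim (72 mm across) stands 84 mm above the bench. Round about its z axis (its yaw means nothing). Origin: centre of its underside, on the bench.
- cup_floor (a point): Centre of the copper cup's inner floor, on the calorimeter's axis, 9 mm above the bench.
- cup_rim (a point): Centre of the copper cup's mouth, at the height of the rim, 84 mm above the bench. Behind the calorimeter a gas burner (157 mm high) and a tripod (185 mm high) are fixed to the bench, between x = 0.60 and 0.75 m and y = 0.02 and 0.19 m; a swinging hand must pass above or in front of them.
- scoop: Steel weighing scoop (70 g) lying flat on the bench, handle up off the bench: trough 44 mm wide with a flat floor 44 mm long, side walls 20 mm (70 mm long), back wall 26 mm high; in front the floor rises as an open 20-degree ramp to the pouring lip. Origin: on the underside below the middle of the flat floor; +x points from the trough out over the lip, z up, handle towards -x.
- scoop_mouth (a point): Middle of the pouring lip, at scoop x = +48.5 mm, y = 0, z = 12 mm. The balls start to roll out when the lip is tilted down by some 25 degrees (about scoop y); 45 degrees empties the scoop.
- scoop_handle (a point): Point to pinch the handle at, on its centre line, at scoop x = -68 mm, y = 0, z = 27.5 mm. The handle is a straight bar 12 mm wide (along scoop y: pinch across this), 14 mm deep and 100 mm long, rising by 10 degrees away from the trough.
- ball_0: Loose steel ball (origin at its centre, axes mean nothing), diameter 16 mm, 17 g, one of four alike; at the start in the scoop's trough.
- ball_1: Loose steel ball (origin at its centre, axes mean nothing), diameter 16 mm, 17 g, one of four alike; at the start in the scoop's trough.
- ball_2: Loose steel ball (origin at its centre, axes mean nothing), diameter 16 mm, 17 g, one of four alike; at the start in the scoop's trough.
- ball_3: Loose steel ball (origin at its centre, axes mean nothing), diameter 16 mm, 17 g, one of four alike; at the start in the scoop's trough.
- probe: Cordless temperature probe (60 g) hanging upright in a hole of the rack. Origin at the tip of its steel stem, z up along the stem. Stem 6 mm thick, neck 14 mm thick from 43 to 52 mm above the tip; from 52 to 130 mm above the tip a straight plastic handle 24 mm (its x, which lies across the rack's row of holes: grasp across this) by 28 mm (its y).
- probe_tip (a point): The tip of the probe's stem (the probe's origin), at the start 18 mm above the bench; the handle's shoulder then rests on the rack's top board and the handle reaches from 70 to 148 mm above the bench. It lifts straight out of its hole, which is 18 mm square.
- tube_rack: Wooden test-tube rack, fixed to the bench, 56 mm (x) by 231 mm (y) by 85 mm high; top board at 70 mm; six holes in a row along its y axis at y = -77, -46, -15, 16, 47, 78 mm. Origin: centre of its underside. The probe and the two tubes stand in the holes at -77, -15 and 47, in any order.
- tube_plain: Glass test tube 18 mm thick in the rack, its top 145 mm above the bench, held firmly. Origin: its bottom, 15 mm above the bench.
- tube_corked: Glass test tube 21 mm thick with a cork in the rack, its top 156 mm above the bench, held firmly. Origin: its bottom, 15 mm above the bench.
- white_bottle: White bottle with red cap, 54 mm thick, 105 mm high, loose, standing between the rack and the calorimeter; to be left alone. Origin: centre of its underside.
- brown_bottle: Brown bottle with black cap, 42 mm thick, 85 mm high, loose, standing between the rack and the calorimeter; to be left alone. Origin: centre of its underside.
Mind the look-alikes: they are no part of the job. What is meant by the probe is not purple, and is the smaller of those in its own colour.

How it is judged (in metres and radians):
On the way, in this order (a step that is already met when the one before it is completed fails the run):
1. the scoop's lip is brought over the cup, above the rim (horizontal distance between scoop_mouth and cup_rim below 0.05 m and height (world z) of scoop_mouth above 0.084 m), for 0.05 s.
2. all four balls lie in the copper cup (horizontal distance between each of ball_0, ball_1, ball_2, ball_3 and cup_floor below 0.032 m and height (world z) of each of ball_0, ball_1, ball_2, ball_3 below 0.06 m), for 0.2 s.
3. the empty scoop lies flat on the bench, released, clear of the calorimeter (height (world z) of scoop below 0.006 m and angle between scoop's own z axis and vertical below 0.1 rad and contact force between scoop and the fingers below 0.05 N and horizontal distance between scoop and cup_floor above 0.07 m), for 0.2 s.
At the end, for the whole second after the job is handed in: Probe held still, upright (7 degrees), its tip 18 to 40 mm above the cup's floor and within 10 mm of the axis, touching neither balls nor calorimeter; four balls in the cup; scoop flat and released on the bench, its origin over 70 mm from the axis; calorimeter upright (all of step 2 and all of step 3 and horizontal distance between probe_tip and cup_floor below 0.01 m and z of probe_tip in the frame of cup_floor between 0.018 and 0.04 m and angle between probe's own z axis and vertical below 0.12 rad and linear speed of probe below 0.015 m/s and contact force between probe and the fingers above 1 N and contact force between probe and calorimeter below 0.05 N and contact force between probe and ball_0 below 0.05 N and contact force between probe and ball_1 below 0.05 N and contact force between probe and ball_2 below 0.05 N and contact force between probe and ball_3 below 0.05 N and angle between calorimeter's own z axis and vertical below 0.05 rad); the arm keeps its last pose, push and grip.
It fails at once if the calorimeter is shoved more than 20 mm (distance of calorimeter from where it was at the start of the episode above 0.02 m).
It fails at once if a bottle is shifted more than 15 mm or tipped (distance of any of white_bottle, brown_bottle from where it was at the start of the episode above 0.015 m or angle between any of white_bottle, brown_bottle's own z axis and vertical above 0.2 rad).
It also fails if it takes over 64 s, if anything falls off the work surface, if the arm or the gripper's body presses on something with over 40 N, if the wrist force passes 120 N, or if a joint passes its speed limit or range.

## Working session

There is one attempt and no reset: what is moved stays moved. The work goes in short steps, Python scripts to look and compute and a shell command to move; the robot and the scene stay as the last step left them, time stands still between calls to the robot, and variables do not carry over. Pictures are saved under pics/ and viewed, at most 10 in all, crops included, and the job is handed in when it is done.

```bash
ls; mkdir -p pics
cat > h.py <<'E'
import numpy as np, cv2
from rig import robot
def K(p): return np.array([[p["fx"],0,p["cx"]],[0,p["fy"],p["cy"]],[0,0,1.]])
def proj(p,X):
    T=np.array(p["camera_from_world"]); X=np.atleast_2d(X)
    q,_=cv2.projectPoints(X.astype(float),cv2.Rodrigues(T[:3,:3])[0],T[:3,3],K(p),np.array([p["k1"],0,0,0.]))
    return q[:,0]
def ray(p,uv,z):
    T=np.array(p["camera_from_world"]); uv=np.array(uv,float).reshape(-1,1,2)
    n=cv2.undistortPoints(uv,K(p),np.array([p["k1"],0,0,0.]))[:,0]
    d=np.c_[n,np.ones(len(n))]@T[:3,:3]; c=-T[:3,:3].T@T[:3,3]
    return c+d*((z-c[2])/d[:,2])[:,None]
def shot(name,f):
    p=robot.camera_params(name); im=cv2.cvtColor(robot.get_image(name),cv2.COLOR_RGB2BGR); cv2.imwrite(f,im)
    return p,im
E
python3 - <<'E'
from h import *
import json
for n in("scene","top"):
    p,im=shot(n,f"pics/{n}0.png"); T=np.array(p["camera_from_world"]); print(n,p["fx"],p["k1"],(-T[:3,:3].T@T[:3,3]).round(3), T[:3,:3].round(2).tolist())
E
```

```text
pics
scene 561.9962837818257 -0.07864901248877851 [-0.116 -0.945  1.257] [[0.8, -0.6, -0.02], [-0.45, -0.58, -0.68], [0.4, 0.55, -0.74]]
top 595.4553650911315 -0.15001508592946308 [ 0.285 -0.078  1.831] [[-0.03, -1.0, -0.02], [-0.99, 0.03, -0.14], [0.14, 0.01, -0.99]]
```

View pics/scene0.png

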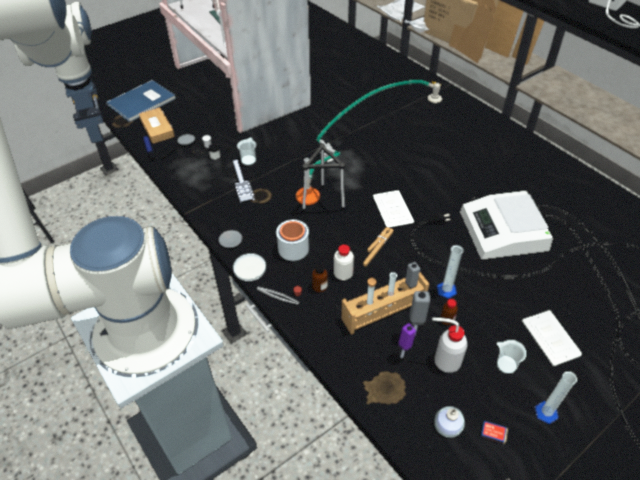

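View pics/top0.png

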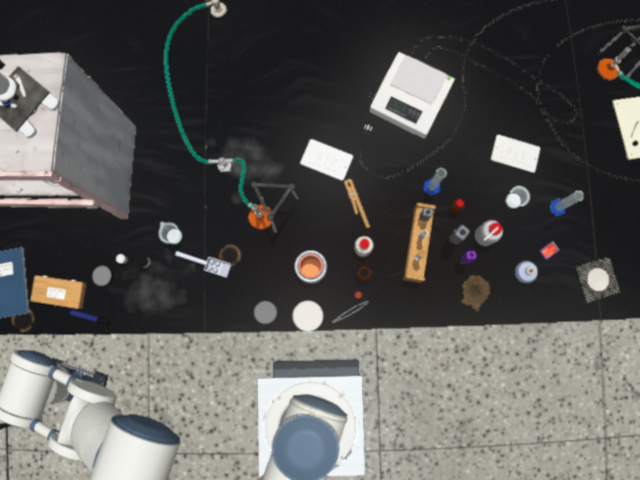

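Scene: grey probe candidates are the one in the rack (413,272), a larger grey one standing free beside the rack (420,305), and a purple one (407,337). I choose the grey one in the rack. The scoop is at (242,180), the calorimeter at (293,238), the bottles at (344,262) and (320,280).

Run:
```python
from h import *
a=cv2.imread("pics/scene0.png"); b=cv2.imread("pics/top0.png")
c=lambda im,u,v,w,hh,s:cv2.resize(im[v:v+hh,u:u+w],None,fx=s,fy=s,interpolation=cv2.INTER_CUBIC)
m=np.vstack([np.hstack([c(b,170,235,100,75,4),c(a,335,250,100,75,4)]),np.hstack([c(b,240,160,100,75,4)[:300],c(b,270,230,100,75,4)])])
cv2.imwrite("pics/m0.png",m)
pt=robot.camera_params("top");ps=robot.camera_params("scene")
for n,p,uv,z in [("cup rim top",pt,(311,266),.084),("cup scene",ps,(293,229),.084),("scoop trough",pt,(217,267),.01),("handle end",pt,(177,254),.035),("trough sc",ps,(243,189),.01),("rack",pt,(421,243),.075),("probe top",pt,(427,213),.148),("probe sc",ps,(414,265),.148),("white",pt,(364,244),.105),("brown",pt,(364,272),.085),("burner",pt,(260,215),.157),("tripod a",pt,(253,185),.185),("trip b",pt,(296,186),.185),("trip c",pt,(262,208),.185)]:
    print(n,ray(p,[uv],z)[0].round(3))
```

```text
cup rim top [ 0.479 -0.016  0.084]
cup scene [ 0.484 -0.015  0.084]
scoop trough [0.492 0.278 0.01 ]
handle end [0.533 0.398 0.035]
trough sc [0.497 0.291 0.01 ]
rack [ 0.54  -0.346  0.075]
probe top [ 0.616 -0.357  0.148]
probe sc [ 0.622 -0.358  0.148]
white [ 0.537 -0.174  0.105]
brown [ 0.457 -0.172  0.085]
burner [0.622 0.124 0.157]
tripod a [0.705 0.14  0.185]
trip b [0.698 0.018 0.185]
trip c [0.637 0.115 0.185]
```

View pics/m0.png

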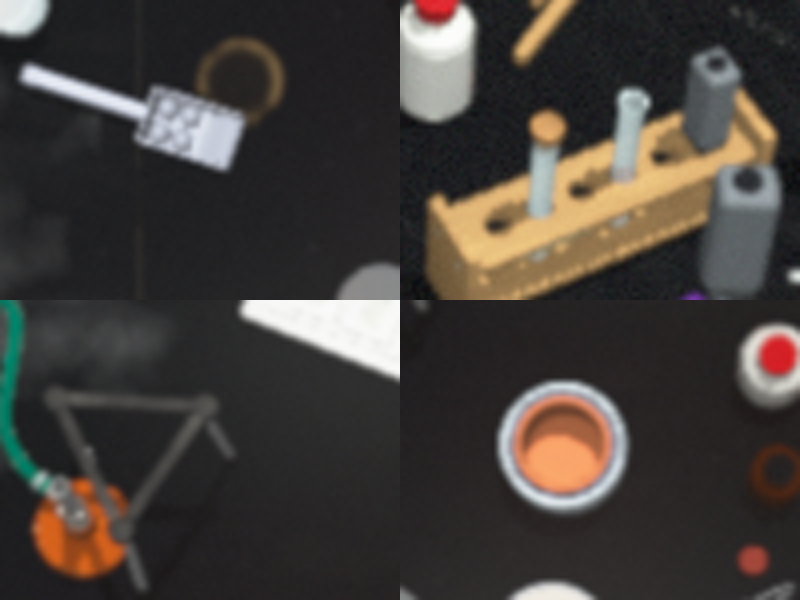

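The top view shows the scoop's handle end at (176,254) and its lip at (229,271), pointing at the cup. The cup is at (311,266), with the tripod triangle above it. The grey probe stands at the rack's far end. The moves cannot tilt the tool, so I'll test in free air what the arm does when asked to reach too close to the base.

```bash
python3 -m inch '[[-11,-39,0,0],[-22,-78,0,0],[-33,-117,0,0],[-44,-156,0,0],[-55,-195,0,0],[-66,-234,0,0],[-77,-273,0,0],[-82,-289,0,0]]'; python3 -m inch '[[-80,-280,0,0],[-150,-550,0,0],[-150,-550,0,0],[-150,-550,0,0]]'; python3 -c "
from h import *
s=robot.sense();print(s['joints'],s['tool_pos'],s['eef_rot'],s['time_s'])"
```

```text
time_s: 0.77
tool_pos: [0.0861, 0.3073, 0.2322]
eef_rot: [-179.8, -0.0, 164.2]
wrist_force: [-0.5, 0.7, -0.4]
grip_width: 0.091
grasp_force: 0.0
time_s: 1.1
tool_pos: [0.0428, 0.1499, 0.2323]
eef_rot: [-179.9, -0.0, 164.3]
wrist_force: [0.7, -0.2, 1.9]
grip_width: 0.0912
grasp_force: 0.0
[ 5.16314499e+01 -1.52194616e+01  1.29680555e+02 -1.40339019e-02
  6.55950967e+01 -2.26474528e+01] [0.04276318 0.1499126  0.2323187 ] [-1.79943223e+02 -9.84742620e-03  1.64284703e+02] 1.1
```

The tool stays vertical, so tilting needs another way. Plan: grip the handle firmly, press its end down on the tripod next to the cup so the scoop pivots about 22° in the pads (short of spilling), then pour with a small jerk over the cup. Next, measure more precisely.

Run:
```python
from h import *
pt=robot.camera_params("top");ps=robot.camera_params("scene")
he=ray(pt,[(176,253.5)],.042)[0]; lip=ray(pt,[(229,270.8)],.012)[0]
print("he",he.round(3),"lip",lip.round(3),"len",np.linalg.norm((he-lip)[:2]))
d=(lip-he)[:2]; d/=np.linalg.norm(d); y=np.degrees(np.arctan2(d[1],d[0])); print("yaw",y,"pinch-55",(lip[:2]-.1035*d).round(3),"perp",y+90)
for n,uv in [("A",(253.7,184.5)),("B",(291,186)),("F",(270.5,216)),("burn",(258,212))]: print(n,ray(pt,[uv],.18)[0].round(3))
a=cv2.imread("pics/scene0.png")
m=cv2.resize(a[125:215,220:360],None,fx=5,fy=5,interpolation=cv2.INTER_CUBIC); cv2.imwrite("pics/m1.png",m)
F=ray(pt,[(253.7,184.5),(291,186),(270.5,216)],.18); print("scene px of tripod",proj(ps,F).round(0).tolist())
```

```text
he [0.534 0.4   0.042] lip [0.479 0.24  0.012] len 0.16834694697460234
yaw -108.86902379224661 pinch-55 [0.513 0.338] perp -18.869023792246608
A [0.707 0.139 0.18 ]
B [0.699 0.032 0.18 ]
F [0.614 0.092 0.18 ]
burn [0.627 0.127 0.18 ]
scene px of tripod [[322.0, 146.0], [342.0, 165.0], [306.0, 166.0]]
```

View pics/m1.png

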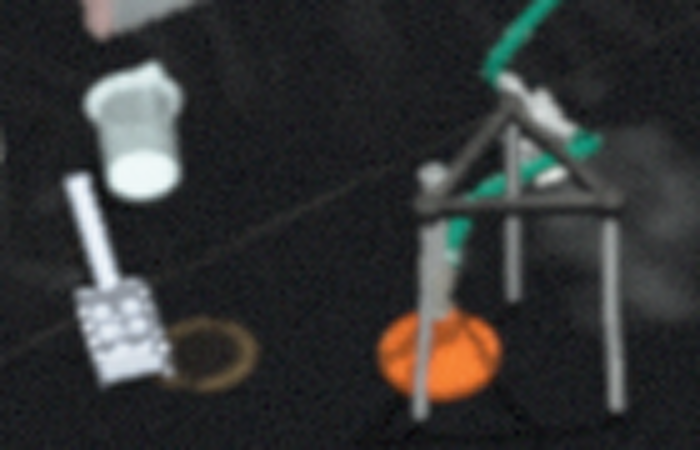

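Scene crop: tripod corners at (322,145), (342,166) and (306,166) agree with the top-view positions. The scoop lies at yaw about -109° with four balls in it. Approaching the handle.

```bash
python3 -m inch '[[35,14,0,-0.12],[70,28,0,-0.24],[105,42,0,-0.36],[140,56,0,-0.48],[175,70,0,-0.6],[210,84,0,-0.72],[245,98,0,-0.84],[280,112,0,-0.96]]' 0.5 | head -3; python3 -m inch '[[35,14,-10,-0.12],[70,28,-20,-0.24],[105,42,-30,-0.36],[140,56,-40,-0.48],[175,70,-50,-0.6],[190,76,-60,-0.67],[190,76,-60,-0.67],[190,76,-60,-0.67]]' - | head -3
python3 - <<'E'
from h import *
print(robot.sense()["tool_pos"])
p,im=shot("wrist","pics/w1.png")
X=lambda x,y,z:[0.479-.0485*-0.3234+0,0,0]
c,s=np.cos(np.radians(-108.87)),np.sin(np.radians(-108.87)); o=np.array([.479,.24])-.0485*np.array([c,s])
for n,q in dict(lip=(48.5,0,12),pinch=(-55,0,32),end=(-121,0,44),bl=(-22,22,26)).items():
    w=[o[0]+c*q[0]/1e3-s*q[1]/1e3,o[1]+s*q[0]/1e3+c*q[1]/1e3,q[2]/1e3]; print(n,np.round(w,3),proj(p,w)[0].round(0))
E
```

```text
time_s: 1.77
tool_pos: [0.3257, 0.264, 0.2325]
eef_rot: [-180.0, 0.0, 108.8]
time_s: 2.43
tool_pos: [0.5139, 0.3395, 0.1716]
eef_rot: [-179.9, 0.1, 70.8]
[0.51390424 0.33948153 0.17164632]
lip [0.479 0.24  0.012] [320. 340.]
pinch [0.512 0.338 0.032] [319. 233.]
end [0.534 0.4   0.044] [319. 146.]
bl [0.523 0.3   0.026] [346. 271.]
```

View pics/w1.png

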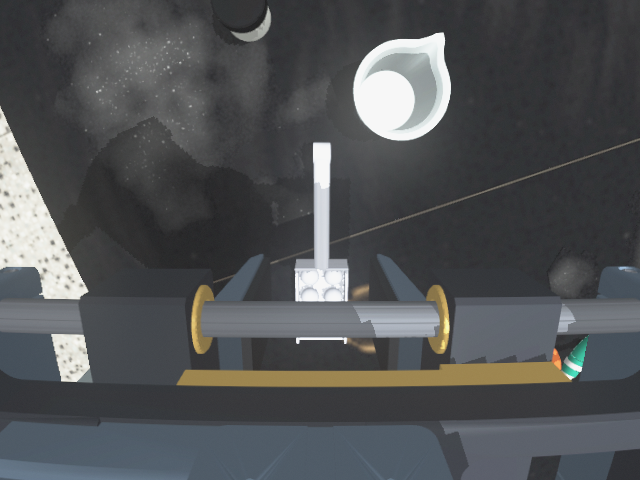

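The wrist view shows the handle end at (321,144), predicted (319,146), and the lip at (322,340), predicted (320,340). The handle is well centred, so I'll descend, grip and lift a little.

```bash
python3 -m inch '[[0,-1,-35,0],[0,-1,-70,0],[0,-1,-105,0],[0,-1,-130,0],[0,-1,-145,0],[0,-1,-145,0]]' - | sed -n 2p; python3 -m inch '[[0,0,0,0],[0,0,0,0],[0,0,0,0],[0,0,0,0],[0,0,0,0]]' 1 ; python3 -m inch '[[0,0,3,0],[0,0,8,0],[0,0,15,0],[0,0,25,0],[0,0,35,0],[0,0,40,0],[0,0,40,0]]' -
python3 - <<'E'
from h import *
p,im=shot("wrist","pics/w2.png"); cv2.imwrite("pics/w2c.png",cv2.resize(im[120:380,220:420],None,fx=2.2,fy=2.2))
E
```

```text
tool_pos: [0.5116, 0.3376, 0.0257]
time_s: 3.4
tool_pos: [0.5144, 0.3389, 0.029]
eef_rot: [179.9, -0.1, 70.8]
wrist_force: [0.5, -0.1, 0.1]
grip_width: 0.0152
grasp_force: 0.0
time_s: 3.98
tool_pos: [0.5148, 0.3391, 0.0697]
eef_rot: [179.9, -0.1, 70.8]
wrist_force: [0.6, 0.2, -1.4]
grip_width: 0.0115
grasp_force: 30.0
```

View pics/w2c.png

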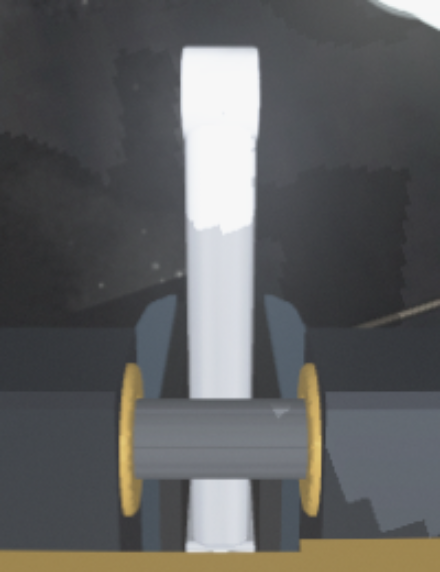

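Run:
```python
from h import *
p=robot.camera_params("wrist"); s=robot.sense(); t=s["tool_pos"]; print(t,s["wrist_torque"],s["wrist_force"])
a=np.radians(-108.87); d=np.array([np.cos(a),np.sin(a)])
im=cv2.imread("pics/w2.png"); g=im[:,320].astype(int).sum(1); print([int(x) for x in g[130:150]], im[141:175:6,290:352].sum(2).argmax(1))
for g0 in (0.026,0.030):   # TCP height above bench at the moment of grip, 
  for th in (0,5,10,15):
    c,s_=np.cos(np.radians(th)),np.sin(np.radians(th)); out=[]
    for q in ((-119,44),(-121.5,31)):
        x,z=(q[0]+55)/1e3,q[1]/1e3-g0; x,z=x*c+z*s_,-x*s_+z*c
        out.append(proj(p,[*(np.array(t[:2])+d*x),t[2]+z])[0].round(1).tolist())
    print(g0,th,out)
```

```text
[0.5143939  0.33890794 0.06887143] [-0.0383573   0.01301611  0.04383996] [-0.73159886  0.26715562 -1.5448726 ]
[231, 235, 236, 239, 241, 241, 239, 241, 241, 244, 298, 489, 664, 692, 714, 727, 733, 735, 737, 738] [16 14 14 14 14 22]
0.026 0 [[319.8, 151.1], [319.7, 143.6]]
0.026 5 [[319.8, 157.1], [319.7, 145.6]]
0.026 10 [[319.9, 165.0], [319.7, 149.2]]
0.026 15 [[320.0, 175.0], [319.8, 154.6]]
0.03 0 [[319.7, 150.9], [319.6, 143.6]]
0.03 5 [[319.8, 155.6], [319.7, 144.5]]
0.03 10 [[319.9, 162.2], [319.7, 147.0]]
0.03 15 [[319.9, 170.7], [319.8, 151.2]]
```

The grip is firm and there is no sag. The handle end is at (320,141) against 143.6 predicted for no tilt, and the wrist reads 1.4 N, which matches scoop plus balls. Carrying smoothly to the tripod's right bar with the lip toward the cup.

```bash
python3 -m inch '[[1,-5,15,-0.03],[3,-15,40,-0.08],[7,-30,70,-0.13],[12,-48,100,-0.18],[17,-66,130,-0.23],[22,-84,150,-0.28],[27,-102,157,-0.33],[32,-120,157,-0.38]]' - | sed -n 2,3p; python3 -m inch '[[4,-18,0,-0.05],[9,-36,0,-0.1],[13,-54,0,-0.15],[18,-72,0,-0.2],[22,-90,0,-0.25],[26,-108,0,-0.29],[30,-124,0,-0.31],[34,-138,0,-0.32]]' - | sed -n 2,3p; python3 -m inch '[[2,-12,0,0],[4,-22,0,0],[6,-29,0,0],[6,-33,0,0],[6,-33,0,0],[6,-33,0,0]]' - ; python3 -c "
from h import *
s=robot.sense(); print(s['tool_pos'],s['eef_rot'],s['wrist_force'])"
```

```text
tool_pos: [0.547, 0.2181, 0.227]
eef_rot: [179.9, -0.2, 48.9]
tool_pos: [0.5799, 0.0795, 0.2245]
eef_rot: [-180.0, 0.0, 30.6]
time_s: 5.87
tool_pos: [0.5858, 0.048, 0.2249]
eef_rot: [-180.0, 0.0, 30.7]
wrist_force: [-0.4, -0.0, -0.9]
grip_width: 0.0115
grasp_force: 30.0
[0.58584016 0.0479968  0.22487319] [-1.79984318e+02  1.10476713e-03  3.07108669e+01] [-0.39100399 -0.03049778 -0.90948712]
```

Run:
```python
from h import *
fs=[]
for i in range(4):
    p,im=shot("top","pics/t3.png"); fs.append(robot.sense()['wrist_force'])
print(np.mean(fs,0), np.std(fs,0))
b=im; a=shot("scene","pics/s3.png")[1]
c=lambda im,u,v:cv2.resize(im[v:v+100,u:u+133],None,fx=3,fy=3,interpolation=cv2.INTER_CUBIC)
cv2.imwrite("pics/m3.png",np.hstack([c(b,230,190),c(a,240,150)]))
```

```text
[-0.26612077 -0.12585544 -1.26226784] [0.51013808 0.54318901 0.1259651 ]
```

View pics/m3.png

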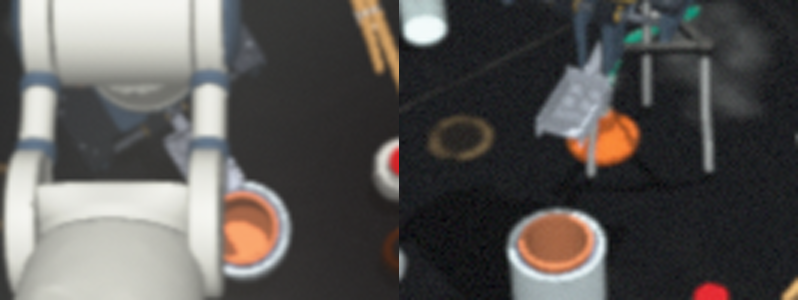

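All four balls are still in the scoop (about 1.3 N), with the lip near the cup and the handle end over the bar. Lowering onto the bar in small steps.

```bash
python3 -m inch '[[0,0,-6,0],[0,0,-12,0],[0,0,-18,0],[0,0,-24,0],[0,0,-30,0],[0,0,-34,0],[0,0,-34,0]]' - | sed -n '2p;4p'; for i in 1 2 3; do python3 -m inch '[[0,0,-2,0],[0,0,-4,0],[0,0,-4,0]]' - | sed -n '2,4p'; done
```

```text
tool_pos: [0.5855, 0.0477, 0.1897]
wrist_force: [1.0, 0.3, -1.7]
tool_pos: [0.5862, 0.0477, 0.187]
eef_rot: [180.0, -0.0, 30.7]
wrist_force: [-0.4, 0.8, 1.1]
tool_pos: [0.5863, 0.0478, 0.1832]
eef_rot: [180.0, -0.1, 30.7]
wrist_force: [0.9, 0.5, 3.7]
tool_pos: [0.5865, 0.0478, 0.1792]
eef_rot: [180.0, -0.1, 30.7]
wrist_force: [0.8, -0.6, 4.9]
```

Contact came at TCP z ≈ 0.187. The scoop now pivots in the pads at about 6 N and is at roughly 9°. Continue to about 20°, backing off a little to stay on the handle.

```bash
python3 -m inch '[[1,1,-2,0],[2,1,-4,0],[3,2,-6,0],[4,2,-8,0],[5,3,-10,0],[5,3,-10,0]]' - | sed -n '2p;4p'
python3 - <<'E'
from h import *
p=robot.camera_params("wrist"); s=robot.sense(); t=s["tool_pos"]
p,im=shot("wrist","pics/w4.png"); a=np.radians(-149.3); d=np.array([np.cos(a),np.sin(a)])
print([int(x) for x in im[:,320].astype(int).sum(1)[120:240:4]])
for th in (0,10,15,18,20,22,25):
    c,s_=np.cos(np.radians(th)),np.sin(np.radians(th)); out=[]
    for q in ((-119,44),(-121,31)):
        x,z=(q[0]+55)/1e3,q[1]/1e3-.029; x,z=x*c+z*s_,-x*s_+z*c
        out.append(proj(p,[*(np.array(t[:2])+d*x),t[2]+z])[0].round(1).tolist())
    print(th,out)
E
```

```text
tool_pos: [0.5902, 0.0503, 0.1684]
wrist_force: [-5.3, -5.6, 2.1]
[113, 120, 114, 128, 135, 139, 140, 142, 144, 150, 149, 151, 489, 607, 648, 670, 691, 706, 707, 705, 676, 649, 608, 519, 626, 625, 630, 627, 625, 626]
0 [[319.7, 150.7], [319.7, 144.5]]
10 [[319.7, 162.7], [319.7, 148.7]]
15 [[319.7, 171.6], [319.7, 153.2]]
18 [[319.7, 178.0], [319.7, 156.8]]
20 [[319.7, 182.7], [319.7, 159.6]]
22 [[319.7, 187.7], [319.7, 162.7]]
25 [[319.7, 195.8], [319.7, 168.0]]
```

Estimated tilt is about 20–25°. The end face touches the bar and the lip is about 38 mm from the cup axis. Now a short forward dash of about 20 mm over the cup and a sudden stop to roll the balls out.

```bash
python3 - <<'E'
from h import *
p=robot.camera_params("scene"); a=shot("scene","pics/s4.png")[1]; b=cv2.imread("pics/scene0.png"); c=proj(p,[.482,-.015,.02])[0].astype(int); print(c)
for im in (b,a): print(im[c[1]-12:c[1]+6,c[0]-10:c[0]+11].reshape(-1,3).std(0).round(1), im[c[1]-12:c[1]+6,c[0]-10:c[0]+11].reshape(-1,3).mean(0).round(1))
E
python3 -m inch '[[-3,-2,1,0],[-20,-12,-6,0],[-20,-12,-6,0],[-20,-12,-6,0],[-20,-12,-6,0],[-20,-12,-6,0],[-20,-12,-6,0]]' -
python3 - <<'E'
from h import *
fs=[]
for i in range(4):
    a=shot("scene","pics/s5.png")[1]; fs.append(robot.sense()['wrist_force'])
print(np.mean(fs,0)); b=shot("top","pics/t5.png")[1]
c=lambda im,u,v:cv2.resize(im[v:v+100,u:u+100],None,fx=4,fy=4,interpolation=cv2.INTER_CUBIC)
cv2.imwrite("pics/m5.png",np.hstack([c(b,250,210),c(a,245,160)]))
E
```

```text
[293 244]
[53.7 38.1 23.7] [138.6 151.1 174.1]
[55.3 39.3 24. ] [143.5 156.2 179.8]
time_s: 8.63
tool_pos: [0.5715, 0.0389, 0.1631]
eef_rot: [180.0, -0.0, 30.7]
wrist_force: [0.4, -0.0, -1.6]
grip_width: 0.0114
grasp_force: 30.0
[ 0.1244124  -0.03167282 -1.10235957]
```

View pics/m5.png

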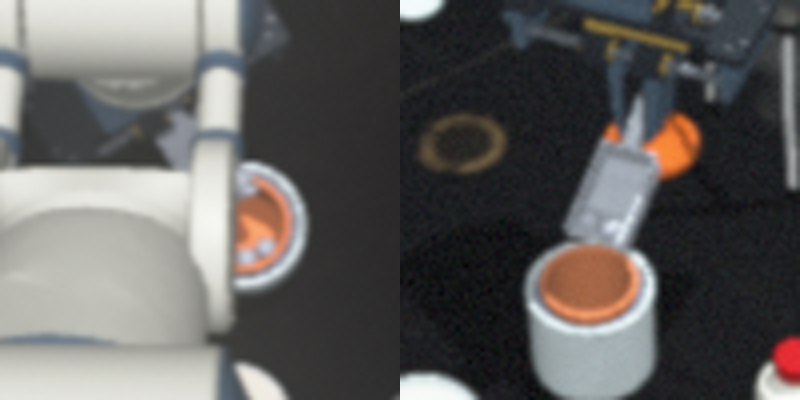

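The top view shows two balls in the cup, at crop (245,255) and (265,245). The scene view shows two still on the ramp near the lip. The trick works, so a few more short jerks.

```bash
python3 -m inch '[[4,2,0,0],[10,6,0,0],[10,6,0,0],[-6,-4,0,0],[-6,-4,0,0],[-6,-4,0,0],[-6,-4,0,0],[-6,-4,0,0]]' - | sed -n '2p;4p';python3 -m inch '[[6,4,0,0],[15,9,0,0],[15,9,0,0],[-5,-3,0,0],[-5,-3,0,0],[-5,-3,0,0],[-5,-3,0,0],[-5,-3,0,0]]' - | sed -n '2p;4p'
python3 - <<'E'
from h import *
fs=[]
for i in range(6):
    a=shot("scene","pics/s6.png")[1]; fs.append(robot.sense()['wrist_force'])
print(np.mean(fs,0)); b=shot("top","pics/t6.png")[1]
for f,im,u,v in(("s5",cv2.imread("pics/s5.png"),283,205),("s6",a,283,205),("t6",b,306,255)):
    print(f); r=im[v:v+24,u:u+30]; print((r.max(2).astype(int)-r.min(2))[::2,::2])
E
```

```text
tool_pos: [0.5656, 0.0349, 0.163]
wrist_force: [0.1, -0.6, -0.9]
tool_pos: [0.5606, 0.0319, 0.163]
wrist_force: [-0.7, 0.0, -1.2]
[-0.04157306 -0.1488842  -1.02549796]
s5
[[  4   6   6   5  14  14  17  17  20  18  19  18  15   6  18]
 [  7   6   2   8  13  16  20  16  18  18  18  15  12   8   7]
 [  3   3   4  10  16  17  19  17  18  20  18  17   9   6   2]
 [  5   2   5  13  17  18  18  18  19  18  20  16   7   3   2]
 [  4   6  12  12  16  18  16  17  17  20  20  13   5   7   6]
 [  6   3  13  17  17  15  15  20  21  19  14   8   2   5   4]
 [  4   6  12  16  15  16  19  20  23  19  14   4   3   3   5]
 [  5   0  11  10  12  16  14  17  19  18   7   3   2   4   5]
 [  4   7   7  40  56  52  49  15   9  15   6   3   4   6   7]
 [  3  55  88  92  97  98  95  94  73  18  12   8   8   5   3]
 [ 75  88  90  94  93  96  96  90  86  98  28  11   9   5   2]
 [ 81  84  92  92  94  98  96  93  88  94 102   1  17   5   5]]
s6
[[  7   5   5   6  14  17  19  18  18  19  18  16  13  22  19]
 [  7   4   4   9  14  18  17  18  18  18  19  15  11   6   5]
 [  3   7   6  13  15  20  19  17  18  17  
[... 647 characters left out ...]
1   2]
 [  6   8   6  12  12  91  83   7  13   4   0   1   1   1   1]
 [  6   6   5  14  17  12  95  81   8   9   1   1   1   2   2]
 [  6   6   4  15   8  30  71 111  24  14   5   1   2   2   1]
 [  5   6   7  22  61  87  89 103  63  14   7   1   1   2   2]
 [  6   6  24 121 129 103  92 103  78  14   7   0   1   2   2]
 [  4   6  17 126 137 137 107 106  72  15   9   1   1   1   0]
 [  4   5  13  96 107  76  91 118  37  15   7   1   1   1   1]
 [  4   6   9  53  14  16  32 110   8  15   4   1   0   2   2]
 [  4   6   2  11  10  13  87  36  16  12   0   2   2   1   1]
 [  6   6   5  20  91 116  41  14  14   5   2   1   1   2   3]
 [  5   8  18  85  66  12  16  15   7   1   2   2   2   2   1]]
```

By weight (about 1.03 N) two balls are still in the scoop. I'll swing the scoop round the cup, keeping the lip over it, to yaw -110°, where there is room for a longer run-up. Then back off gently and dash 57 mm.

```bash
python3 -m inch '[[-4,6,0,0.08],[-8,12,0,0.16],[-14,18,0,0.25],[-20,23,0,0.33],[-26,28,0,0.42],[-33,32,0,0.51],[-40,36,0,0.6],[-47,39,0,0.68]]' - | sed -n '2,4p'; python3 -m inch '[[0,0,-3,0],[0,0,-7,0],[0,1,-8,0],[1,3,-8,0],[2,6,-8,0],[4,11,-8,0],[6,16,-8,0],[8,22,-8,0]]' - | sed -n '2p'; python3 -m inch '[[2,7,0,0],[5,15,0,0],[8,23,0,0],[11,31,0,0],[14,38,0,0],[16,44,0,0],[17,48,0,0],[18,50,0,0]]' - | sed -n '2,4p'
python3 - <<'E'
from h import *
fs=[]
for i in range(6):
    a=shot("top","pics/t7.png")[1]; fs.append(robot.sense()['wrist_force'])
print(np.mean(fs,0)); print(robot.sense()['time_s'],robot.sense()['tool_pos'])
E
```

```text
tool_pos: [0.5127, 0.071, 0.163]
eef_rot: [180.0, -0.0, 69.9]
wrist_force: [-0.4, -0.0, -1.8]
tool_pos: [0.5214, 0.0932, 0.155]
tool_pos: [0.539, 0.1433, 0.1549]
eef_rot: [-180.0, 0.0, 69.7]
wrist_force: [0.4, -0.5, -0.5]
[ 0.50758794 -0.31125847 -1.01459922]
12.8667 [0.53886471 0.1423979  0.15491578]
```

```bash
python3 -m inch '[[-10,-28,0,0],[-19,-54,0,0],[-19,-54,0,0],[-19,-54,0,0],[-19,-54,0,0],[-19,-54,0,0],[-19,-54,0,0]]' - | sed -n '2,4p'
python3 - <<'E'
from h import *
fs=[]
for i in range(6):
    b=shot("top","pics/t8.png")[1]; fs.append(robot.sense()['wrist_force'])
print(np.mean(fs,0)); a=shot("scene","pics/s8.png")[1]
c=lambda im,u,v:cv2.resize(im[v:v+100,u:u+100],None,fx=4,fy=4,interpolation=cv2.INTER_CUBIC)
cv2.imwrite("pics/m8.png",np.hstack([c(b,260,210),c(a,240,160)]))
E
```

```text
tool_pos: [0.5202, 0.0893, 0.1549]
eef_rot: [180.0, -0.0, 69.7]
wrist_force: [0.0, -0.1, -1.1]
[ 0.10226256  0.2136782  -0.68511977]
```

View pics/m8.png

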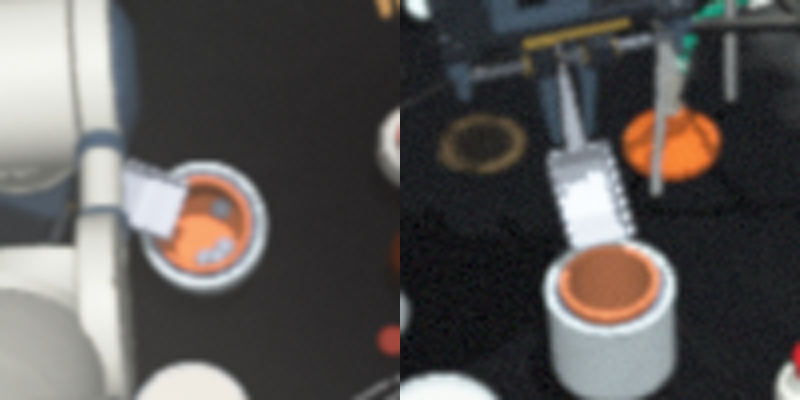

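The scoop is empty (0.69 N). The top view shows three balls in the cup, at crop (220,208), (210,250) and (225,243); the fourth is hidden under the lip. No stray balls are visible. Moving back to lay the scoop down where it was.

```bash
python3 -m inch '[[8,25,5,0],[14,60,5,0],[12,95,5,0],[8,130,0,0],[4,165,-15,0],[0,200,-35,0],[-4,230,-60,0],[-8,246,-80,0]]' - | sed -n '2p;4p'; python3 -m inch '[[0,0,-8,0],[0,0,-16,0],[0,0,-22,0],[0,0,-28,0],[0,0,-33,0],[0,0,-38,0],[0,0,-41,0],[0,0,-41,0]]' - | sed -n '2,4p'
python3 - <<'E'
from h import *
p,im=shot("top","pics/t9.png")
c=proj(p,[.482,-.015,.02])[0]; print(c,robot.sense()['tool_pos'],robot.sense()['time_s'])
u,v=int(c[0])-20,int(c[1])-20
r=cv2.resize(im[v:v+40,u:u+40],None,fx=8,fy=8,interpolation=cv2.INTER_CUBIC)
cv2.imwrite("pics/c9.png",r)
s=im[v:v+40,u:u+40].astype(int); sat=s.max(2)-s.min(2)
for row in sat[4:36]: print("".join("#" if x<45 else "." for x in row))
E
```

```text
tool_pos: [0.5114, 0.338, 0.0736]
wrist_force: [-0.6, 0.5, -0.7]
tool_pos: [0.513, 0.3341, 0.0343]
eef_rot: [179.9, -0.1, 69.6]
wrist_force: [2.6, 0.5, 3.0]
[311.39706405 267.35565365] [0.51278964 0.3341017  0.03441375] 15.1833
########################################
########################################
########################################
################........################
#############.............##############
############...............#############
###########.................############
##########...................###########
#########...............##....##########
#########.............#####....#########
########..............#####....#########
########..............#####....#########
########..............####......########
#######.................#.......########
#######.........................########
#######.........................########
#######.........................########
########........................########
########.......................#########
########................###....#########
########...............####....#########
#########............######...##########
##########.........#######...###########
##########........#######...############
############......#####....#############
#############.............##############
###############.........################
########################################
########################################
########################################
########################################
########################################
```

Only three balls show in the cup mask: one at about (315,261), two at about (311,273) and (316,271). Searching for the fourth by differencing against the first pictures.

Run:
```python
from h import *
s9=shot("scene","pics/s9.png")[1]
for n,a,b in(("top","pics/top0.png","pics/t9.png"),("scene","pics/scene0.png","pics/s9.png")):
    p=robot.camera_params(n)
    A,B=[cv2.GaussianBlur(cv2.imread(f),(3,3),0).astype(int) for f in(a,b)]
    m=(np.abs(A-B).max(2)>28).astype(np.uint8); k,_,st,ce=cv2.connectedComponentsWithStats(m)
    for i in range(1,k):
        if 5<=st[i,4]<5000: print(n,ce[i].round(0),st[i,2:5],ray(p,[ce[i]],.008)[0].round(3)[:2], "now",B[int(ce[i][1]),int(ce[i][0])],"was",A[int(ce[i][1]),int(ce[i][0])])
```

```text
top [468. 237.] [ 24  48 625] [ 0.563 -0.503] now [158  65 117] was [43 43 43]
top [439. 269.] [ 30  53 582] [ 0.466 -0.409] now [167 161 156] was [31 32 35]
top [315. 262.] [ 5  5 22] [ 0.5   -0.026] now [125 121 128] was [ 64  96 162]
top [314. 272.] [10  8 54] [ 0.467 -0.021] now [180 179 200] was [107 165 250]
top [201. 336.] [3 2 5] [0.279 0.33 ] now [128 134 134] was [151 161 163]
top [180. 348.] [ 6  3 12] [0.245 0.397] now [126 133 133] was [155 166 169]
top [171. 352.] [ 6  4 17] [0.232 0.422] now [127 134 133] was [161 173 175]
top [158. 381.] [3 3 8] [0.145 0.466] now [145 152 151] was [112 119 121]
top [157. 389.] [3 3 5] [0.12  0.469] now [167 175 175] was [132 142 144]
top [106. 394.] [ 6  3 15] [0.105 0.634] now [156 167 168] was [116 122 122]
top [314. 401.] [ 45  21 433] [ 0.077 -0.012] now [129 135 133] was [107  96  84]
top [162. 399.] [ 3  5 10] [0.091 0.454] now [176 185 183] was [145 157 161]
top [196. 413.] [ 31  32 197] [0.047 0.347] now [115 120 120] was [142 151 151]
top [301. 410.] [ 36  16 330] [0.052 0.027] now [121 126 124] was [196 208 209]
top [346. 43
[... 2537 characters left out ...]
62  0.249] now [145 152 151] was [167 184 184]
scene [ 64. 310.] [ 33  18 194] [-0.155  0.185] now [162 170 169] was [121 133 133]
scene [ 92. 304.] [3 3 6] [-0.082  0.156] now [123 126 124] was [151 158 154]
scene [ 86. 314.] [ 29  14 250] [-0.111  0.133] now [174 172 160] was [250 249 243]
scene [ 37. 321.] [20  8 56] [-0.229  0.193] now [164 171 169] was [138 145 142]
scene [ 17. 325.] [ 8  5 28] [-0.28   0.216] now [174 183 181] was [140 146 142]
scene [429. 346.] [ 35  25 349] [ 0.56  -0.504] now [173  64 123] was [31 29 27]
scene [135. 359.] [ 43  22 416] [-0.06  -0.079] now [179 188 183] was [249 252 250]
scene [ 98. 363.] [ 4  3 11] [-0.144 -0.03 ] now [236 234 225] was [188 186 173]
```

Run:
```python
from h import *
s9=cv2.imread("pics/s9.png"); s8=cv2.imread("pics/s8.png"); t9=cv2.imread("pics/t9.png")
c=lambda im,u,v,w,hh,W=266,H=300:cv2.resize(im[v:v+hh,u:u+w],(W,H),interpolation=cv2.INTER_CUBIC)
m=np.vstack([np.hstack([c(s9,222,160,44,50),c(t9,293,248,36,40),c(s8,270,185,44,50)]),np.hstack([c(s9,335,240,106,120),c(t9,395,190,88,100),c(t9,190,240,62,70)])])
cv2.imwrite("pics/m9.png",m)
```

```text
(no output)
```

View pics/m9.png

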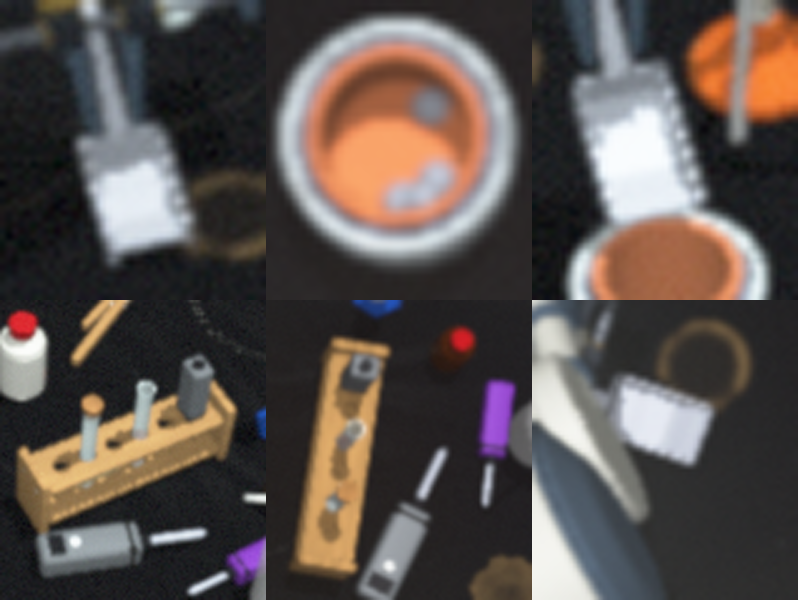

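Crops: the scoop is empty and the probe stands in the rack at crop (195,385). The free-standing look-alikes toppled by themselves. The cup clearly shows three balls, so I'm searching all saved frames for the fourth.

Run:
```python
from h import *
for n,ref,L in(("top","pics/top0.png",["t3","t5","t6","t7","t8","t9"]),("scene","pics/scene0.png",["s3","s4","s5","s6","s8","s9"])):
    p=robot.camera_params(n); A=cv2.imread(ref).astype(int)
    for f in L:
        B=cv2.imread(f"pics/{f}.png").astype(int)
        d=(B-A).min(2); m=(d>22).astype(np.uint8); k,_,st,ce=cv2.connectedComponentsWithStats(m)
        o=[]
        for i in range(1,k):
            w=ray(p,[ce[i]],.008)[0]
            if 6<=st[i,4]<60 and max(st[i,2:4])<11 and w[0]>.28 and A[int(ce[i][1]),int(ce[i][0])].max()<90: o.append((ce[i].round(0).astype(int).tolist(),int(st[i,4]),w[:2].round(3).tolist(),B[int(ce[i][1]),int(ce[i][0])].tolist()))
        print(f,o)
```

```text
t3 [([468, 248], 31, [0.53, -0.503], [194, 182, 177])]
t5 [([468, 248], 31, [0.53, -0.503], [193, 182, 177])]
t6 [([468, 248], 31, [0.53, -0.503], [194, 182, 177])]
t7 [([468, 248], 32, [0.53, -0.503], [194, 182, 177])]
t8 [([468, 248], 30, [0.531, -0.503], [194, 181, 176])]
t9 [([468, 248], 31, [0.53, -0.503], [194, 181, 177])]
s3 [([223, 55], 20, [0.885, 1.08], [157, 164, 161]), ([314, 132], 7, [0.866, 0.391], [80, 70, 59]), ([316, 143], 7, [0.833, 0.337], [68, 63, 54]), ([318, 155], 19, [0.796, 0.279], [119, 113, 104])]
s4 [([316, 145], 7, [0.823, 0.328], [80, 69, 58]), ([318, 157], 14, [0.791, 0.273], [61, 62, 61]), ([299, 160], 10, [0.729, 0.299], [61, 117, 137]), ([317, 170], 31, [0.746, 0.218], [95, 91, 85]), ([326, 172], 12, [0.764, 0.191], [97, 92, 85]), ([329, 177], 9, [0.757, 0.166], [92, 77, 63]), ([313, 182], 13, [0.699, 0.179], [83, 69, 57])]
s5 [([274, 157], 7, [0.671, 0.367], [59, 54, 49]), ([326, 170], 19, [0.771, 0.199], [81, 74, 67]), ([316, 177], 33, [0.723, 0.191], [137, 130, 123]), ([327, 180], 40, [0.741, 0.157], [91, 79, 62])]
s6 [([272, 160], 7, [0.656, 0.354], [59, 52, 48]), ([317, 171], 9, [0.744, 0.215], [63, 58, 52]), ([316, 180], 35, [0.712, 0.179], [123, 114, 107]), ([326, 184], 36, [0.729, 0.146], [91, 79, 63])]
s8 [([251, 169], 6, [0.573, 0.363], [58, 53, 52])]
s9 [([261, 158], 40, [0.632, 0.388], [88, 77, 70])]
```

No stray ball anywhere on the bench, so the fourth may be hidden by the cup's near wall. Finish laying the scoop, release it, then inspect the cup from above with the wrist camera.

```bash
python3 -m inch '[[0,0,-2,0],[0,0,-4,0],[0,0,-5,0],[0,0,-5,0]]' - | sed -n '2p;4p'; python3 -m inch '[[0,0,0,0],[0,0,0,0],[0,0,0,0]]' 0.6 | sed -n '2p;4,6p'; python3 -m inch '[[0,0,20,0],[0,0,60,0],[0,0,100,0],[0,0,140,0],[0,0,180,0],[0,0,215,0],[0,0,220,0]]' - | sed -n '2p;4p'
python3 - <<'E'
from h import *
p,im=shot("wrist","pics/w10.png"); T=np.array(p["camera_from_world"]); t=robot.sense()["tool_pos"]; c=-T[:3,:3].T@T[:3,3]
print("cam rel tcp",(c-t).round(3),"axis",T[2,:3].round(3),robot.sense()["eef_rot"])
# scoop as it lies: bright outline
a=np.radians(-110); d=np.array([np.cos(a),np.sin(a)]); n=np.array([-d[1],d[0]]); o=np.array([.5127,.334])+.055*d
P=[[*(o+d*x+n*y),z] for x,y,z in((.0485,0,.012),(-.119,0,.044),(-.022,.022,.026),(-.022,-.022,.026))]; print(proj(p,P).round(0).tolist())
g=cv2.cvtColor(im,cv2.COLOR_BGR2GRAY); 
r=im[120:480:6,260:390:3].astype(int); 
for row in r: print("".join("#" if x.min()>150 else "+" if x.min()>90 else "." for x in row))
E
```

```text
tool_pos: [0.512, 0.3347, 0.0288]
wrist_force: [2.4, 2.0, 3.7]
tool_pos: [0.5114, 0.3344, 0.0286]
wrist_force: [0.1, 0.3, 0.9]
grip_width: 0.0288
grasp_force: 0.0
tool_pos: [0.5138, 0.3357, 0.2553]
wrist_force: [0.5, 0.2, 0.7]
cam rel tcp [0.022 0.063 0.156] axis [-0.075 -0.222 -0.972] [179.74986453  -0.28113916  69.65938201]
[[319.0, 305.0], [318.0, 149.0], [340.0, 246.0], [297.0, 246.0]]
.............................###############
..............................+#############
.................................###########
............................................
..................++++......................
.................#####......................
.................#####......................
.................#####......................
.................#####......................
.................#####......................
.................+###+......................
.................+###+......................
.................+###+......................
.................+###+.....................+
.................+###+......................
.................+###+..........
[... 1292 characters left out ...]
.........................
............................................
............................................
............................................
............................................
............................................
............................................
............................................
............................................
............................................
............................................
............................................
............................................
............................................
............................................
............................................
```

The scoop lies flat and empty (handle end at v≈148, predicted 149 for flat) and is released. Now over the cup to count balls.

```bash
python3 -m inch '[[-9,-32,0,-0.11],[-18,-64,0,-0.22],[-27,-96,0,-0.33],[-36,-128,0,-0.44],[-45,-160,0,-0.55],[-54,-192,0,-0.66],[-63,-224,0,-0.77],[-72,-256,0,-0.88]]' - | sed -n '2,3p'; python3 -m inch '[[-9,-32,0,-0.11],[-18,-64,0,-0.22],[-27,-90,0,-0.33],[-27,-95,0,-0.33],[-27,-95,0,-0.33]]' - | sed -n '2,3p'
python3 - <<'E'
from h import *
p,im=shot("wrist","pics/w11.png")
print(robot.sense()["tool_pos"],proj(p,[[.482,-.015,.084],[.482,-.015,.017],[.482,.016,.084]]).round(0).tolist(),robot.sense()["time_s"])
c=proj(p,[.482,-.015,.05])[0].astype(int); u,v=c-[75,75]
s=cv2.GaussianBlur(im,(3,3),0)[max(v,0):v+150:4,u:u+150:2].astype(int)
for row in s: print("".join("." if x.max()<60 else "o" if x.max()-x.min()>45 else "#" for x in row))
E
```

```text
tool_pos: [0.4384, 0.0774, 0.2477]
eef_rot: [-180.0, 0.1, 18.9]
tool_pos: [0.4121, -0.0175, 0.2481]
eef_rot: [-180.0, 0.1, 0.2]
[ 0.41255184 -0.016503    0.24819873] [[317.0, 138.0], [317.0, 139.0], [278.0, 138.0]] 17.5833
.................###################################.......................
.............###############################################...............
...........#####################################################...........
.......#########################################################...........
...##################################################################......
...###################################################################.....
..#####################################################################....
#######################################################################....
################################ooooooooooo############################.##.
###########################ooooooooooooooooooooo#########################.#
########################oooooooooooooooooooooooooooo#######################
######################ooooooooooooooooooo
[... 1310 characters left out ...]
################
###########################oooooooooooooooooooooo##########################
###############################oooooooooooooo##############################
###########################################################################
###########################################################################
###########################################################################
###########################################################################
###########################################################################
###########################################################################
###########################################################################
```

Run:
```python
from h import *
im=cv2.imread("pics/w11.png"); u,v=317-75,138-75
g=cv2.GaussianBlur(im,(3,3),0).astype(int)
print("origin",u,v)
R=g[138-4:176:2,302:350:2]
for row in R: print(" ".join(f"{x[0]:3d}" if x.max()-x.min()<=45 else "  ." for x in row))
```

```text
origin 242 63
  .   .   .   .   .   .   .   .   .   .   .   .   .   .   .   .   .   .   .   .   .   .   .   .
  .   .   .   .   .   .   .   .   .   .   .   .   .   .   .   .   .   .   .   .   .   .   .   .
  .   .   .   .   .   .   .   .   .   .   .   .   .   .   .   .   .   .   .   .   .   .   .   .
  .   .   .   .   .   .   .   .   .   .   .   .   .   .   .   .   .   .   .   .   .   .   .   .
  .   .   .   .   .   .   .   .   .   .   .   .   .   .   .   .   .   .   .   .   .   .   .   .
  .   .   .   .   .   .   .   .   .   .   .   .   .   . 218 218 203   .   .   .   .   .   .   .
  .   .   .   .   .   .   .   .   .   .   .   . 208 236 243 245 242 226   .   .   .   .   .   .
  .   .   .   .   .   .   .   .   .   .   .   . 232 244 246 247 246 243 212   .   .   .   .   .
  .   .   .   .   .   .   .   .   .   .   . 200 238 246 247 247 247 245 226   .   .   .   .   .
  .   .   .   .   .   .   .   .   .   .   . 202 238 244 247 247 246 244 227   .   .   .   .   .
  .   .   .   .   . 215 231 236 231 208   . 206 231 236 240 244 245 240 215   .   .   .   .   .
  .   .   .   . 210 240 245 24
[... 229 characters left out ...]
   .   .   .   .   .   .   .
  .   .   . 177 231 243 246 247 225 228 243 246 247 247 246 243 217   .   .   .   .   .   .   .
  .   .   .   . 214 237 243 244 214 218 240 245 246 246 245 239 208   .   .   .   .   .   .   .
  .   .   .   . 167 213 230 233 202 192 228 240 243 242 238 224   .   .   .   .   .   .   .   .
  .   .   .   .   .   . 177 188 169   . 187 219 228 226 212 167   .   .   .   .   .   .   .   .
  .   .   .   .   .   .   .   .   .   .   . 151 162 159   .   .   .   .   .   .   .   .   .   .
  .   .   .   .   .   .   .   .   .   .   .   .   .   .   .   .   .   .   .   .   .   .   . 186
  .   .   .   .   .   .   .   .   .   .   .   .   .   .   .   .   .   .   .   .   .   . 207 227
```

There are three overlapping discs at (332,151), (315,160) and (327,162), plus the one at (330,121). All four balls are in the cup, with the third lying partly on top of its neighbours. Work out where they are, and locate the probe.

Run:
```python
from h import *
s=robot.sense(); p=robot.camera_params("wrist")
im=cv2.imread("pics/w11.png").astype(int); m=((im[...,2]-im[...,0])>45).astype(np.uint8)
k,l,st,ce=cv2.connectedComponentsWithStats(m); i=l[138,290] ; cnt=max(cv2.findContours((l==i).astype(np.uint8),0,2)[0],key=cv2.contourArea); (u,v),r=cv2.minEnclosingCircle(cnt); print("cup outline px",u,v,r,"world",ray(p,[(u,v)],.084)[0].round(4), "radius m",(ray(p,[(u+r,v)],.084)-ray(p,[(u,v)],.084))[0].round(4)[:2])
ax=ray(p,[(u,v)],.084)[0]
for n,uv,z in(("A",(332,151),.017),("B",(315,160),.017),("D",(330,121),.017),("C",(327,162),.017),("C",(327,162),.024),("C",(327,162),.03)):
    print(n,((ray(p,[uv],z)[0]-ax)*1e3).round(1)[:2])
# rack, from top0
pt=robot.camera_params("top");ps=robot.camera_params("scene")
print("rack ends",ray(pt,[(409,281),(421,282),(422,204),(434,205)],.085).round(3).tolist())
```

```text
cup outline px 315.87841796875 139.28286743164062 45.84842300415039 world [ 0.4817 -0.0133  0.084 ] radius m [ 0.0003 -0.0366]
A [-10.6 -15. ]
B [-19.3   1.5]
D [ 17.7 -12.8]
C [-21.2 -10.3]
C [-20.8 -10.2]
C [-20.5 -10. ]
rack ends [[0.426, -0.303, 0.085], [0.422, -0.339, 0.085], [0.656, -0.353, 0.085], [0.652, -0.39, 0.085]]
```

All balls lie at least 18 mm from the axis at (0.482, -0.013), which leaves room for the stem. The rack row runs at about -12.4°, with the probe near (0.615, -0.362). Going above it.

```bash
python3 -m inch '[[18,-33,10,-0.03],[38,-66,20,-0.06],[58,-99,30,-0.09],[78,-132,40,-0.12],[98,-165,52,-0.15],[118,-198,52,-0.18],[138,-231,52,-0.2],[158,-264,52,-0.22]]' 0.45 | sed -n '2,3p'; python3 -m inch '[[18,-33,0,0],[36,-66,0,0],[44,-82,0,0],[44,-82,0,0],[44,-82,0,0]]' - | sed -n '2,3p'
python3 - <<'E'
from h import *
s=robot.sense(); p,im=shot("wrist","pics/w12.png"); print(s["tool_pos"],s["eef_rot"])
a=np.radians(-12.4); ex=np.array([np.cos(a),np.sin(a)]); ey=np.array([-ex[1],ex[0]]); o=np.array([.615,-.362])
P=[[*(o+ex*x+ey*y),.148] for x,y in((.014,.012),(.014,-.012),(-.014,-.012),(-.014,.012))]
print("pred corners",proj(p,P).round(0).tolist())
c=proj(p,[*o,.148])[0].astype(int); print(c)
R=im[c[1]-80:c[1]+60:4,c[0]-80:c[0]+80:2].astype(int)
for row in R: print("".join("o" if x.max()-x.min()>35 else "." if x.max()<60 else "+" if x.max()<110 else "#" for x in row))
E
```

```text
tool_pos: [0.5727, -0.2804, 0.3001]
eef_rot: [-180.0, 0.0, -12.1]
tool_pos: [0.6159, -0.3613, 0.2992]
eef_rot: [-179.9, 0.1, -12.2]
[ 0.6158871  -0.36133212  0.29915951] [-1.79936714e+02  1.01488134e-01 -1.21665715e+01]
pred corners [[306.0, 211.0], [336.0, 211.0], [335.0, 245.0], [306.0, 245.0]]
[320 228]
...................................++...++....+++++...........+.+..+++......++oo
.........................................++++++++....++++++++++++.+.........+++o
.............................+..++++++++++++++++++++++++++++++++..............++
.........................+..+++++++++++++++++++++++++++++++..+..................
.......................++.++++++++++++++++++++++++++++++++......................
.................++++++++ooooo##oooooooooooooo#ooooo++++++......................
..............++++++++++oooooooooooooooooooooooooooooo+++++.....................
................++++++++oooooooooooooooooooooooooooooo++++++.+++++..............
................++++++++oooooooooooooooooooooooooooo+++++++++++++++++++.........
...............++++++++++ooooooooooooooooooooooooooo+++++++++++
[... 1342 characters left out ...]
oooooooooooooooooooooooo+++++++.....................
.....+++++..........+++++++ooooooooooooooooooooooooo++++++++...........++++++...
.++++++++..............++++oooooooooo#####oooooooooo++++++++............+++++++.
++++++++...............++++ooooooooo#######ooooooooo+++++................+++++++
+++++++..................++oooooooo########ooooooooo+++++++...............++++++
++++++....................+oooooooo########ooooooooo+++++++................+++++
+++++.....................+oooooooo########ooooooooo+++++++.................++++
++++.......................oooooooo########ooooooooo++++++++.................+++
+++.......................+oooooooo#########oooooooo+++.+++...................++
```

The rack's wood lies symmetric about the tool axis. The probe's top face (hole in its middle) is at about (316,222), against (320,228) predicted, so I shift +5, +1 mm, descend, grip and lift.

```bash
python3 -m inch '[[2,1,-35,0],[5,1,-70,0],[5,1,-105,0],[5,1,-135,0],[5,1,-160,0],[5,1,-175,0],[5,1,-181,0],[5,1,-181,0]]' - | sed -n '2,4p'; python3 -m inch '[[0,0,0,0],[0,0,0,0],[0,0,0,0],[0,0,0,0],[0,0,0,0],[0,0,0,0]]' 1 | sed -n '2,6p'; python3 -m inch '[[0,0,5,0],[0,0,15,0],[0,0,30,0],[0,0,48,0],[0,0,66,0],[0,0,84,0],[0,0,102,0],[0,0,118,0]]' - | sed -n '2,6p'
```

```text
tool_pos: [0.6196, -0.3594, 0.1189]
eef_rot: [-179.9, 0.1, -12.2]
wrist_force: [0.0, 0.1, 0.6]
tool_pos: [0.6205, -0.3612, 0.121]
eef_rot: [-180.0, -0.1, -12.3]
wrist_force: [0.8, 4.4, 7.4]
grip_width: 0.0275
grasp_force: 30.0
tool_pos: [0.62, -0.3616, 0.2403]
eef_rot: [180.0, -0.1, -12.3]
wrist_force: [-0.6, -0.5, 0.3]
grip_width: 0.0278
grasp_force: 30.0
```

The probe is gripped (27.8 mm, 30 N). Carrying it over the bottles to above the cup, then checking where the tip hangs.

```bash
python3 -m inch '[[-5,12,8,0],[-14,36,15,0],[-26,67,15,0],[-38,98,15,0],[-50,129,15,0],[-62,160,15,0],[-74,191,15,0],[-86,222,15,0]]' - | sed -n '2,4p'; python3 -m inch '[[-12,31,0,0],[-24,61,0,0],[-35,88,0,0],[-43,110,0,0],[-49,124,0,0],[-51,128,0,0],[-51,128,0,0],[-51,128,0,0]]' - | sed -n '2,4p'
python3 - <<'E'
from h import *
fs=[]
for i in range(5):
    s=robot.sense(); p,im=shot("scene","pics/s13.png"); fs.append(s["wrist_force"])
t=np.array(s["tool_pos"]); print(t,s["eef_rot"],np.mean(fs,0),s["time_s"])
L=[proj(p,[t[0],t[1],t[2]-.103+h])[0].round(1).tolist() for h in(0,.043,.052)]; print("pred tip, neck",L)
c=np.array(L[0]).astype(int)
R=im[c[1]-34:c[1]+14,c[0]-22:c[0]+24].astype(int)
print("origin",c-[22,34])
for row in R: print("".join("o" if x.max()-x.min()>45 else "." if x.max()<60 else "+" if x.max()<110 else "#" for x in row))
E
```

```text
tool_pos: [0.5324, -0.1374, 0.2532]
eef_rot: [180.0, -0.0, -12.3]
wrist_force: [0.6, 0.5, -0.1]
tool_pos: [0.483, -0.0116, 0.2532]
eef_rot: [180.0, -0.0, -12.2]
wrist_force: [-0.8, -0.6, 0.0]
[ 0.48324685 -0.01208005  0.25284154] [ 1.79993974e+02 -1.12668467e-03 -1.23348570e+01] [ 0.01331716 -0.22991372 -0.38749537] 22.0833
pred tip, neck [[291.0, 212.4], [290.3, 201.2], [290.1, 198.8]]
origin [269 178]
...........+o#++.+++++++++++.......+++++++++++
............++++.+++++++++.....+++++++++++++++
...........+..+++..+++++....++++++++++++++++++
...........++..+++.......+++++++++++++++++++++
...........++.++++....++++++++++++++++++++++++
...............++++++++++++++++++++++++++++++.
............+..+++++++++++++++++++++++++++....
............+..+++++++++++++++++++++#####+....
............+..++++++++++++++++++++#######+...
...............+++++++++++++++++++######oooo+.
...............++++++++++++++++oooo####ooooooo
...............+++++++++++++++ooooo##ooooooooo
................++++++++++++++ooooo##ooooooooo
+...............++++++++++++++ooooo##ooooooooo
++..............+++++++++++++#ooooo
[... 862 characters left out ...]
................+##+......................
....................++++......................
..............................................
..............................................
..............................................
..............................................
..............................................
.......................+......................
..................+++#######++................
...............++##############++.............
.............++#####ooooooo#######+...........
............+#####oooooooooooo#####+..........
...........+####oooooooooooooooo#####+........
..........+###ooooooooooooooooooo#####........
.........+###ooooooooooooooooooooo####+.......
```

The stem hangs upright: columns at u≈290.5, tip at v≈212, against (291.0,212.4) predicted. Lowering 113 mm so the tip ends about 28 mm above the cup floor.

```bash
python3 -m inch '[[0,1,-8,0],[0,1,-22,0],[0,1,-38,0],[0,1,-54,0],[0,1,-70,0],[0,1,-84,0],[0,1,-96,0],[0,1,-104,0]]' - | sed -n '2,4p'; python3 -m inch '[[0,0,-4,0],[0,0,-7,0],[0,0,-9,0],[0,0,-9,0],[0,0,-9,0],[0,0,-9,0],[0,0,-9,0],[0,0,-9,0]]' -
python3 - <<'E'
from h import *
fs=[]
for i in range(5):
    s=robot.sense(); p,im=shot("scene","pics/s14.png"); fs.append(s["wrist_force"])
t=np.array(s["tool_pos"]); print(t,s["eef_rot"],np.mean(fs,0),s["time_s"])
c=proj(p,[.4817,-.0133,.084])[0]; print("rim px",c, "handle bottom pred",proj(p,[t[0],t[1],t[2]-.051])[0])
c=c.astype(int); R=im[c[1]-22:c[1]+20,c[0]-24:c[0]+26].astype(int)
for row in R: print("".join("o" if x.max()-x.min()>45 else "." if x.max()<60 else "+" if x.max()<110 else "#" for x in row))
A=cv2.imread("pics/s9.png").astype(int); d=np.abs(im-A).max(2)[225:262,275:312]; print("can outline shift check, changed px:",(d[14:]>40).sum())
E
```

```text
tool_pos: [0.4824, -0.0104, 0.1473]
eef_rot: [180.0, 0.1, -12.3]
wrist_force: [-0.3, -0.4, -1.0]
time_s: 23.47
tool_pos: [0.4831, -0.0103, 0.1402]
eef_rot: [-180.0, -0.0, -12.3]
wrist_force: [0.2, -0.3, -0.2]
grip_width: 0.0283
grasp_force: 30.0
[ 0.48301795 -0.01029078  0.14000196] [-1.79996666e+02 -1.03729869e-02 -1.22724152e+01] [-0.01596222  0.38455679 -0.43106163] 23.6667
rim px [291.89510114 229.05146683] handle bottom pred [291.58189934 227.04579502]
................+o++.....+++++++++++++++++++...++.
...............+o#+.....+++++++++++++++++....++++.
...............+o+++++++++++++++++++......+++++++.
...............+++++++++++++++++++.....++++++++++.
...............+++++++++++++++++....+++++++++++++.
...............++..++.+++++++....+++++++++++++++..
................+..++..+++....+++++++++++++++++++.
...................+++.....+++++++++++++++++++++..
...................+++++++++++++++++++++++++++....
...................++++++++++++++++++++++++.......
...................+++++++++++++++++++++..........
...................++++++++++++++++++.............
...................+++++++
[... 843 characters left out ...]
.......+#####ooooooooo###ooooooooo#####+........
.........+######ooooooooo#ooooooooo######+........
..........+######oooooooooooooooo########+........
..........+#######oooooooooooooo#########+........
..........+#########oooooooooo###########+........
..........+##############################+........
..........+##############################+........
..........+##############################++.......
..........+###############################+.......
..........+###############################+.......
..........+###############################+.......
..........+###############################+.......
...........+##############################+.......
can outline shift check, changed px: 18
```

The probe stands upright in the middle of the cup and the wrist carries only its weight (-0.4 N). The calorimeter has not moved. Handing in.

```bash
python3 -c "
from rig import robot
print(robot.close_job())"
```

```text
the job is handed in; nothing more can be done
None
```

I handed the job in at about 24 s; the hand-in returned no verdict. As measured just before, all four balls are in the cup, the scoop lies flat and released where it started, and the probe is held upright near the cup's axis with its tip about 28 mm above the floor.

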